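# Lay the breakfast tray

## Task

Lay the breakfast tray with the four things left on the cold hob: stand the jam jar (red lid, the wide one) centred on the round cork coaster, and the pepper mill about midway between the mug and that jar, in line with them. Stand the salt shaker straight in front of the mug and the slim spice jar straight in front of the jam jar, each with a gap of about three centimetres to the thing behind it. In front means squarely towards the tray's long edge nearest the robot; leave the mug where it is, and leave the honey jar and the low tin on the hob alone, everything upright.

Things in the scene. Friction and masses are not known exactly. Their poses are not given: they have to be found in the camera images.
- tray: Oak serving tray, fixed, on the worktop left of the hob: 260 mm deep (its x) by 390 mm wide (its y), floor 8 mm thick, rim 12 mm wide and 18 mm high, a steel bail handle to 36 mm height over each short end. Origin under its centre on the worktop; its x points away from the robot (its front is the long edge at -x), y along its long side to the left, z up. It is turned by up to 0.2 rad.
- mug_center (a point): White mug, standing on the tray floor, at either the left or the right of the tray (the coaster has the other half); cup 92 mm across, 93 mm high, its handle sticks out to the back of the tray (reaches 78 mm from the cup's axis). This point is on the cup's axis at its underside; its y axis points to the front of the tray, away from the handle, its z up. The mug is loose and must not be shifted.
- coaster: Round cork coaster, fixed on the tray floor, 90 mm across, 5 mm thick, on the other half of the tray from the mug; the two are 0.20 to 0.26 m apart and the coaster's centre lies about 20 mm further back on the tray than the cup's. Origin: centre of its underside, on the tray floor; axes parallel to the tray's (x away from the robot, front at -x).
- jam_jar: Jam jar with a red lid, pink contents, 65 mm across, 97 mm high, starts upright on the hob (black glass, top at z = 6 mm), about 0.36 kg. Its origin is the centre of its underside; z up.
- pepper_mill: Dark wooden pepper mill, 58 mm across at the foot, 170 mm high; its head (height 123 to 159 mm) is 49 mm across and fixed to the body, small metal knob on top. Starts upright on the hob, about 0.18 kg. Its origin is the centre of its underside; z up.
- salt_shaker: Grey and glass salt shaker, 44 mm across, 90 mm high, narrower (34 mm) above 74 mm. Starts upright on the hob, about 0.1 kg. Its origin is the centre of its underside; z up.
- spice_jar: Slim glass spice jar with a tall red cap, 45 mm across, 106 mm high. Starts upright on the hob, about 0.11 kg. Its origin is the centre of its underside; z up.
- honey_jar: Bystander: honey jar with a grey lid, 71 mm across, 110 mm high, upright on the hob; stays where it is. Its origin is the centre of its underside; z up.
- low_tin: Bystander: low food tin, 75 mm across, 58 mm high, on the hob further back, near the wall cabinet that hangs above the back of the worktop and tray (beyond x = 0.70 m, from z = 0.37 m up: keep the arm clear of it); the tin stays where it is. Its origin is the centre of its underside; z up.
Things that resemble listed ones, but are neither listed nor needed, are in the scene too. Leave any purple look-alike of the spice_jar alone. Several things have the shape of the salt_shaker; the one meant has the colours described above.

How it is judged:
By the outcome, as a careful person would: the job done as asked, in the order asked, and still so for the second after the job is handed in, with the robot touching nothing.
It also fails if it takes over 134 s, if anything falls off the work surface, if the arm or the gripper's body presses on something with over 40 N, if the wrist force passes 120 N, or if a joint passes its speed limit or range.

## Robot

A 6-joint arm with a two-finger parallel gripper is mounted at the origin on a cart in front of the work surface, level with it; the furniture and walls round the work are solid. World frame = base frame: x ahead of the robot, y to its left, z up, the work surface at z = 0. Lengths are in mm, angles in rad, forces in N, time in s.
With the tool pointing down it reaches from about 350 to 950 mm from the base axis. Payload 17.4 kg.
Tool frame: the origin (TCP) lies at the very end of the fingers, on their centre line; the grasp point (between the pads) lies 19 mm behind it (grasp_offset is the distance from the TCP to the grasp point, in mm); z points along the fingers, y is the line along which they close (so a half turn about z gives the same grasp; the last joint's range is limited). The gripper opens to 93 mm and grips with 3 to 60 N. Pads are 15 mm wide; open, the fingers measure 128 mm over their backs; the gripper's body (75 mm by 188 mm) begins 65 mm behind the grasp point.
Start: joints at [-0.038, 0.116, 1.442, -0, 1.584, -0.038], TCP at [675.005, -0.009, 218.646] pointing down, gripper open.
Joint ranges: [-2.83, 2.83], [-0.83, 2.19], [0.07, 2.5], [-1.14, 4.28], [0.01, 3], [-2.97, 2.97]. Speed limits (rad/s): [1.89, 1.89, 2.22, 3.14, 3.14, 3.14].

## Interface

Orientations are given as a rotation vector (axis times angle).
In Python, from workcell import * gives the robot as it stands. The module is installed in compiled form; this text tells all that it offers.
- The arm moves only by the tool drive_tool, never from a script. Its arguments are lists of equal length, an entry for each row: "jaw": the opening, from -1 (shut) to 1 (fully open); "translation": the shift along the tool's x, y, z in shares of 40 cm (1.0 is 40 cm), a list of three; "turn": the turn, a rotation vector about the tool's x, y, z in parts of the range, where 1.0 means 120 degrees, a list of three. A call has 1 to 10 rows; each row is the pose to reach, as a shift and turn from the pose commanded when the call began, along the tool's axes at that moment; what a row does not reach only later rows make up. A row lasts 1/12 s, in which the tool goes at most 41.7 mm and 7.16 degrees, less where a joint would pass 70% of its speed; a pose out of reach is approached as far as the arm can. Shift and turn numbers lie between -1 and 1, and a call with a number outside is refused. A call with a gripper value outside its range is refused whole. The fingers move at their own pace and stop on an object; "newtons" is the grip in N (left out, the last holds). Time passes only in rows, so rows that repeat a pose let the fingers close. It gives the time, the measured TCP pose, the force, the opening and the grip force at its end, in the units of the state.
- state(): the state, without advancing time (a new reading comes with each control period).
- get_image(name): name is "scene" or "side" or "wrist"; returns a dict with "img" (384x512x3 uint8, red, green, blue), "fx", "fy", "cx", "cy" (pixels), "world_to_cam" (4x4, takes a point from world to camera coordinates); the wrist camera has in their place "tool_from_camera" (4x4, takes a point from camera to tool coordinates, whose origin is the TCP and whose axes are the flange's). Camera axes: x right, y down, z forward; pixel columns grow to the right and rows downward; lengths in mm; the calibration is good to about 2 mm. The wrist camera is an equidistant fisheye: a pixel r from the principal point sees the ray r / f radians off the axis. A picture is of the moment at which its call begins: read the wrist's pose just before it. There is no depth.
- hand_in(): hands the job in; it is judged then, once.
The state is a dict: "t": time; "q": joint angles; "joint_vel": joint speeds; "joint_torque": joint torques, N m; "ee_pos": TCP position; "ee_rot": TCP orientation; "contact_force": force on the tool from outside, world axes, zero at the start; "wrist_torque": the same for the moment, N m; "gripper_width": opening from 0.0 (shut) to 1.0 (fully open); "gripper_force": force on a finger pad.
Only numpy, scipy, OpenCV 4.12 (cv2) and the standard library are available. Lean on these libraries where they do the work, as an engineer would, in place of code of your own. Each camera call takes 0.05 s, during which the arm holds its last target. There are 200 camera calls.

## Working session

There is one attempt and no reset: what is moved stays moved. The work goes in short steps, Python scripts to look and compute and a tool call to move; the robot and the scene stay as the last step left them, time stands still between calls to the robot, and variables do not carry over. Pictures are saved under pics/ and viewed, at most 14 in all, crops included, and the job is handed in when it is done.

Besides the shell and the picture viewer there is one more tool, called after "Request:" by a JSON object that holds its "name" and its "arguments", one argument or row to a line. drive_tool: Moves the arm, as the interface text tells. Its arguments: {"type":"object","properties":{"jaw":{"type":"array","items":{"type":"number"}},"translation":{"type":"array","items":{"type":"array","items":{"type":"number"}}},"turn":{"type":"array","items":{"type":"array","items":{"type":"number"}}},"newtons":{"type":"number"}},"required":["jaw","translation","turn"]}

```bash
mkdir -p pics
cat > h.py <<'E'
from workcell import *
import numpy as np, cv2
from scipy.spatial.transform import Rotation as R
def ray(c,u,v):
    d=np.array([(u-c['cx'])/c['fx'],(v-c['cy'])/c['fy'],1.])
    T=np.linalg.inv(np.array(c['world_to_cam'])); return T[:3,3],T[:3,:3]@d
def onz(c,u,v,z):
    o,d=ray(c,u,v); return (o+d*(z-o[2])/d[2])
def proj(c,p):
    q=np.array(c['world_to_cam'])@np.r_[p,1.]; return np.array([c['fx']*q[0]/q[2]+c['cx'],c['fy']*q[1]/q[2]+c['cy']])
def save(img,name,s=1):
    cv2.imwrite('pics/'+name,cv2.resize(img[:,:,::-1],None,fx=s,fy=s,interpolation=cv2.INTER_CUBIC))
E
python3 - <<'E'
from h import *
import pickle
print(state())
for n in('scene','side'):
    c=get_image(n); pickle.dump(c,open(n+'.pkl','wb')); save(c['img'],n+'0.png',1.5)
    print(n,c['fx'],c['cx'],c['cy'],np.round(np.linalg.inv(c['world_to_cam']),3).tolist())
E
```

```text
{'t': 0.0, 'q': array([-3.78050881e-02,  1.16465753e-01,  1.44226158e+00,  1.82229471e-05,
        1.58401315e+00, -3.77954128e-02]), 'joint_vel': array([ 1.99751728e-03,  1.74305831e-03, -1.16873537e-04,  7.26306203e-04,
       -3.97083883e-05, -9.84231389e-04]), 'joint_torque': array([-2.39607485e-03, -7.21266031e+01, -6.22611737e+01,  7.77577632e-02,
        2.38535833e-02, -2.17692599e-05]), 'ee_pos': array([6.74790709e+02, 1.06422142e-03, 2.17921117e+02]), 'ee_rot': array([-2.22084784e+00, -2.22082686e+00,  1.20451415e-03]), 'contact_force': array([-0.6614408 , -0.49162693,  0.60051184]), 'wrist_torque': array([-0.04371708, -0.00871902,  0.05927018]), 'gripper_force': 0.0, 'gripper_width': 1.0003132074816374}
scene 361.16816118951726 253.4144513340994 189.02573075594077 [[-0.776, -0.487, 0.402, 161.768], [-0.631, 0.588, -0.507, 565.151], [0.011, -0.646, -0.763, 916.453], [0.0, 0.0, 0.0, 1.0]]
side 377.8164106077562 255.59344276692613 187.47743291085843 [[0.976, -0.109, 0.186, 374.495], [-0.216, -0.468, 0.857, -1081.703], [-0.006, -0.877, -0.481, 655.116], [0.0, 0.0, 0.0, 1.0]]
```

View pics/scene0.png

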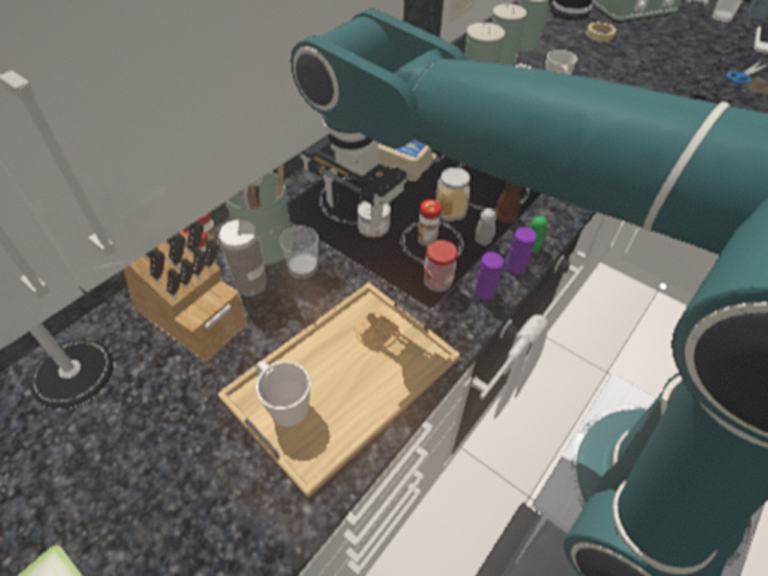

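View pics/side0.png

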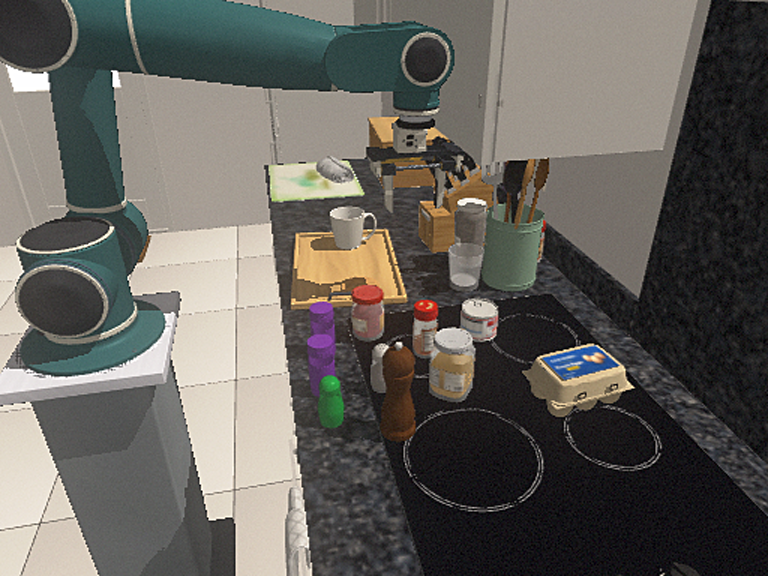

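The scene view (×1.5) has these:
- Mug at (285,392) and the tray around (340,385), with the coaster under shadow near (380,335).
- Jam jar at (440,265).
- Red-capped slim jar at (430,220), which is the spice jar. The purple look-alikes are at (488,275) and (521,250).
- Grey shaker at (485,226), which is the salt. A green one of the same shape is at (538,233).
- Brown mill at (508,200) and honey jar at (453,193).

Next I'll enlarge crops to confirm these.

Run:
```python
from h import *
import pickle
c=pickle.load(open('scene.pkl','rb'))['img']; d=pickle.load(open('side.pkl','rb'))['img']
save(c[105:335,140:390],'sc1.png',2.6*.95)
save(d[120:310,180:345],'si1.png',3.1)
```

```text
(no output)
```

View pics/sc1.png

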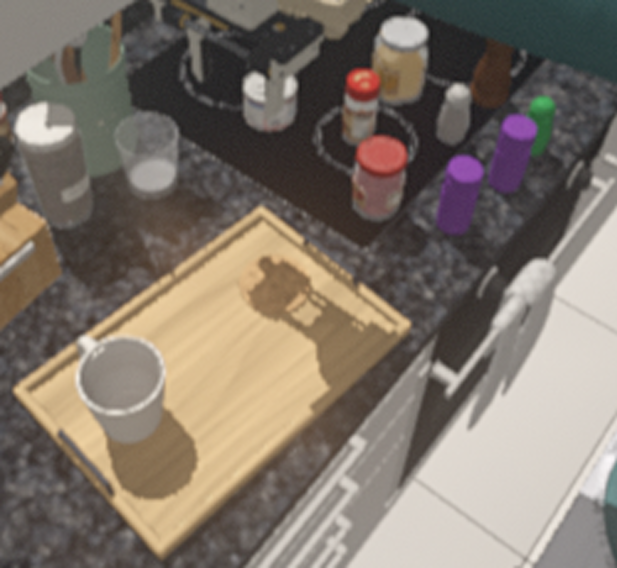

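View pics/si1.png

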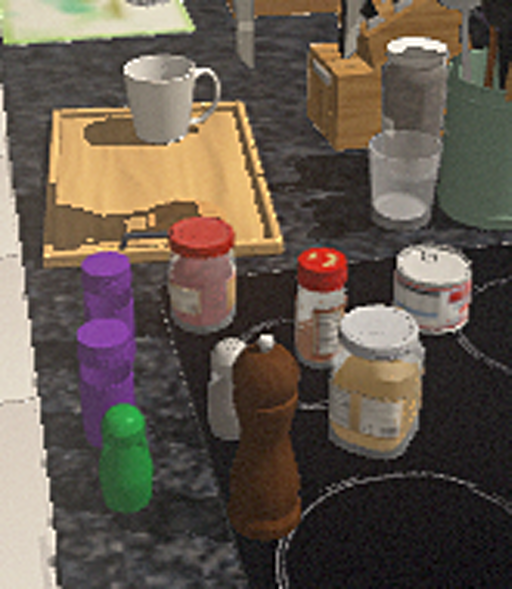

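Both crops confirm which objects are meant:
- **Jam jar:** sc1 (380,178), red lid and pink contents.
- **Spice jar:** sc1 (361,107), slim with a red cap. The two purple jars are look-alikes.
- **Salt shaker:** sc1 (454,113), grey. The green one is a look-alike.
- **Pepper mill:** sc1 (493,75).
- **Mug and coaster:** mug rim at (121,376), coaster in the shadow at about (278,288).

Now I'll turn these pixels into positions.

Run:
```python
from h import *
import pickle
c=pickle.load(open('scene.pkl','rb')); d=pickle.load(open('side.pkl','rb'))
S=lambda u,v:(u/2.47+140,v/2.47+105); D=lambda u,v:(u/3.1+180,v/3.1+120)
A=[('br',262,209,18),('fr',410,325,18),('fl',160,553,18),('bl',18,388,18),('mugrim',121,376,101),('coaster',278,288,13),('jamlid',382,153,103),('spicetop',363,80,112),('salttop',459,88,96),('honey',404,33,116),('tin',270,90,64),('green',543,102,96),('pur1',463,164,106),('pur2',519,124,106)]
for n,u,v,z in A: print('sc',n,onz(c,*S(u,v),z).round())
B=[('br',240,104,18),('fr',53,107,18),('fl',42,262,18),('bl',283,249,18),('mugrim',161,70,101),('jamlid',202,232,103),('spicetop',323,263,112),('salttop',232,345,96),('knob',265,341,176),('millbase',265,522,6),('honey',380,328,116),('tin',432,262,64),('green',125,412,96),('pur1',107,265,106),('pur2',105,335,106)]
for n,u,v,z in B: print('si',n,onz(d,*D(u,v),z).round())
```

```text
sc br [651. -14.  18.]
sc fr [400.  12.  18.]
sc fl [443. 393.  18.]
sc bl [694. 362.  18.]
sc mugrim [574. 305. 101.]
sc coaster [557.  68.  13.]
sc jamlid [ 548. -127.  103.]
sc spicetop [ 641. -215.  112.]
sc salttop [ 540. -301.   96.]
sc honey [ 652. -329.  116.]
sc tin [ 758. -160.   64.]
sc green [ 438. -350.   96.]
sc pur1 [ 458. -174.  106.]
sc pur2 [ 439. -281.  106.]
si br [693. 341.  18.]
si fr [445. 389.  18.]
si fl [401. -13.  18.]
si bl [653. -44.  18.]
si mugrim [578. 282. 101.]
si jamlid [ 549. -135.  103.]
si spicetop [ 640. -229.  112.]
si salttop [ 540. -311.   96.]
si knob [ 540. -422.  176.]
si millbase [ 541. -423.    6.]
si honey [ 655. -342.  116.]
si tin [ 767. -175.   64.]
si green [ 442. -378.   96.]
si pur1 [ 454. -179.  106.]
si pur2 [ 439. -288.  106.]
```

Units first: shifts go in shares of 40 cm and turns go in shares of 120 degrees. So -13 cm is -0.325, -4 cm is -0.1, -70 degrees is -0.5833.

Request:
{"name": "drive_tool", "arguments": {
  "jaw": [1, 1, 1, 1, 1, 1, 1, 1, 1, 1],
  "translation": [
    [-0.325, -0.325, -0.1],
    [-0.325, -0.325, -0.1],
    [-0.325, -0.325, -0.1],
    [-0.325, -0.325, -0.1],
    [-0.325, -0.325, -0.1],
    [-0.325, -0.325, -0.1],
    [-0.325, -0.325, -0.1],
    [-0.325, -0.325, -0.1],
    [-0.325, -0.325, -0.1],
    [-0.325, -0.325, -0.1]
  ],
  "turn": [
    [0, 0, -0.5833],
    [0, 0, -0.5833],
    [0, 0, -0.5833],
    [0, 0, -0.5833],
    [0, 0, -0.5833],
    [0, 0, -0.5833],
    [0, 0, -0.5833],
    [0, 0, -0.5833],
    [0, 0, -0.5833],
    [0, 0, -0.5833]
  ]
}}

```text
t: 0.93
ee_pos: [544.8, -130.0, 258.4]
ee_rot: [-0.535, -3.095, -0.0]
contact_force: [-0.7, 0.5, 0.1]
gripper_width: 1.003
gripper_force: 0.0
```

Converted, -14 degrees is -0.1167.

Request:
{"name": "drive_tool", "arguments": {
  "jaw": [1, 1, 1, 1],
  "translation": [
    [0, 0, 0],
    [0, 0, 0],
    [0, 0, 0],
    [0, 0, 0]
  ],
  "turn": [
    [0, 0, -0.1167],
    [0, 0, -0.1167],
    [0, 0, -0.1167],
    [0, 0, -0.1167]
  ]
}}

```text
t: 1.27
ee_pos: [544.9, -130.0, 258.4]
ee_rot: [-0.17, -3.137, -0.0]
contact_force: [0.3, -1.1, 0.1]
gripper_width: 0.995
gripper_force: 0.0
```

Run:
```python
from h import *
import pickle
s=state(); print(s['ee_pos'],s['ee_rot'],s['q'],s['t'])
c=get_image('wrist'); pickle.dump((s,c),open('w1.pkl','wb')); save(c['img'],'w1.png',1.5); print({k:v for k,v in c.items() if k!='img'})
c=get_image('scene'); pickle.dump(c,open('scene2.pkl','wb')); save(c['img'][105:335,140:390],'sc2.png',2.47)
```

```text
[ 544.92543602 -129.9669124   258.41200179] [-1.70394754e-01 -3.13654327e+00 -1.65656356e-04] [-2.79668693e-01 -1.41965786e-01  1.63330270e+00  7.98437524e-06
  1.65069297e+00 -1.74191978e+00] 1.2667
{'fx': 297.3186396354542, 'fy': 297.3186396354542, 'cx': 259.04147051571954, 'cy': 193.58412295167193, 'tool_from_camera': array([[-1.35313228e-03, -9.54582355e-01, -2.97944116e-01,
         8.25891189e+01],
       [ 9.99998648e-01, -1.57018748e-03,  4.89161573e-04,
        -2.35463366e-01],
       [-9.34773127e-04, -2.97943051e-01,  9.54583189e-01,
        -1.66379968e+02],
       [ 0.00000000e+00,  0.00000000e+00,  0.00000000e+00,
         1.00000000e+00]])}
```

View pics/w1.png

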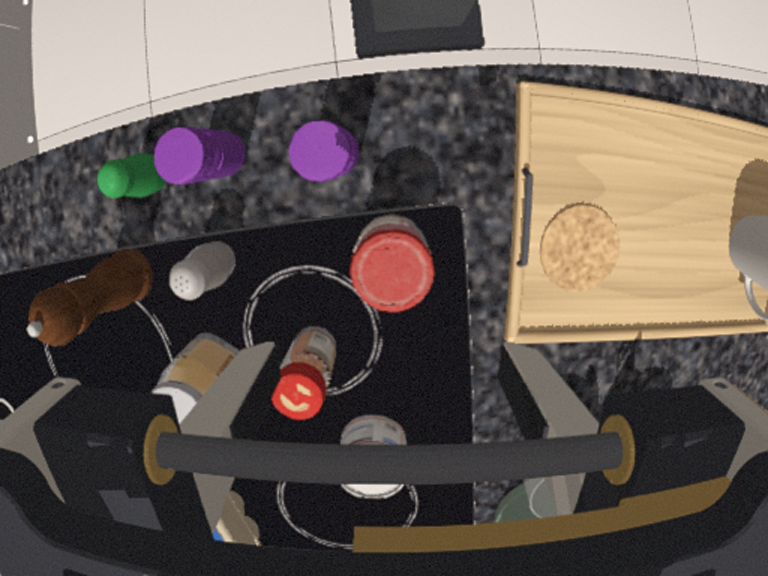

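View pics/sc2.png

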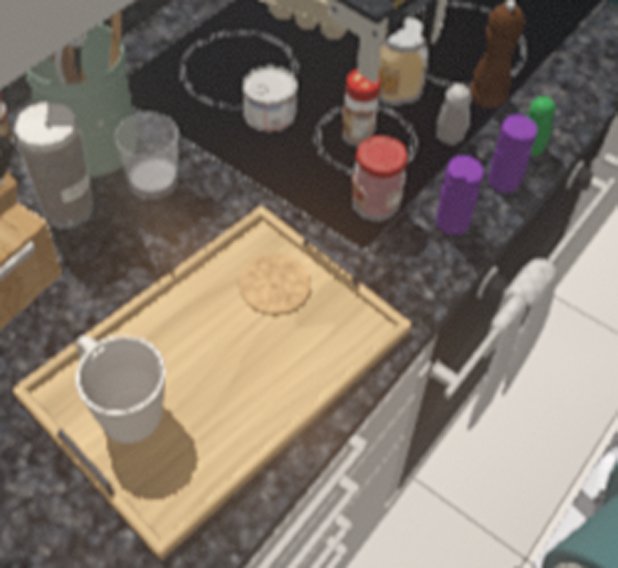

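The wrist view (×1.5) shows the jam lid at (392,271), spice cap at (298,396), salt top at (187,281) and mill knob at (36,329). The coaster is at (580,247), and the tray's near-end corners are at (519,84) and (509,341). In sc2 the coaster is unobstructed at (275,284).

```bash
cat >> h.py <<'E'
def wray(s,c,u,v):
    x,y=u-c['cx'],v-c['cy']; r=np.hypot(x,y); th=r/c['fx']
    d=np.array([np.sin(th)*x/r,np.sin(th)*y/r,np.cos(th)]); T=c['tool_from_camera']; W=R.from_rotvec(s['ee_rot'])
    return W.apply(T[:3,3])+s['ee_pos'],W.apply(T[:3,:3]@d)
def wonz(s,c,u,v,z):
    o,d=wray(s,c,u,v); return o+d*(z-o[2])/d[2]
E
python3 - <<'E'
from h import *
import pickle
s,c=pickle.load(open('w1.pkl','rb'))
for n,u,v,z in [('jamlid',392,271,103),('spice',298,396,112),('salt',187,281,96),('knob',36,329,176),('coaster',580,247,13),('fr',519,84,18),('br',509,341,18),('frontedge',765,127,18),('backedge',765,328,18),('honey~',205,365,40),('saltbase_r',217,262,30)]:
    print(n,wonz(s,c,u/1.5,v/1.5,z).round(1))
# ellipse of jam lid mask in the wrist, 3 views
im=c['img'].astype(int); m=((im[:,:,0]>150)&(im[:,:,1]<110)&(im[:,:,2]<110)).astype(np.uint8)
for k in cv2.findContours(m,0,2)[0]:
    if cv2.contourArea(k)>300:
        e=cv2.fitEllipse(k); print('red',e,wonz(s,c,*e[0],103).round(1),wonz(s,c,*e[0],112).round(1))
d=pickle.load(open('scene2.pkl','rb')); S=lambda u,v:(u/2.47+140,v/2.47+105)
print('coaster sc',onz(d,*S(275,284),13).round(1))
# mug outline by scene: base lower-left/right edges
for n,u,v,z in [('rimL',78,383,101),('rimR',165,376,101),('rimT',120,339,101),('rimB',120,411,101)]:
    print(n,onz(d,*S(u,v),z).round(1))
E
```

```text
jamlid [ 547.8 -127.7  103. ]
spice [ 642.  -215.6  112. ]
salt [ 538.5 -296.3   96. ]
knob [ 541.1 -404.7  176. ]
coaster [566.3  60.9  13. ]
fr [405.1   5.9  18. ]
br [656.3 -18.5  18. ]
frontedge [437.8 326.6  18. ]
backedge [695.8 355.6  18. ]
honey~ [ 641.1 -329.9   40. ]
saltbase_r [ 538.9 -294.4   30. ]
red ((198.0423126220703, 264.2329406738281), (28.70901870727539, 32.5981559753418), 107.95709991455078) [ 647.5 -219.2  103. ] [ 642.3 -216.5  112. ]
red ((261.08056640625, 181.01202392578125), (51.77178192138672, 53.70420455932617), 89.50651550292969) [ 548.2 -128.1  103. ] [ 545.8 -127.9  112. ]
coaster sc [563.9  65.4  13. ]
rimL [601.8 338.4 101. ]
rimR [538.7 276.  101. ]
rimT [606.5 274.2 101. ]
rimB [546.  333.3 101. ]
```

Request:
{"name": "drive_tool", "arguments": {
  "jaw": [1, 1, 1, 1, 1, 1, 1, 1, 1, 1],
  "translation": [
    [-0.0075, 0.005, 0.1],
    [-0.0075, 0.005, 0.2],
    [-0.0075, 0.005, 0.3],
    [-0.0075, 0.005, 0.375],
    [-0.0075, 0.005, 0.425],
    [-0.0075, 0.005, 0.475],
    [-0.0075, 0.005, 0.5],
    [-0.0075, 0.005, 0.525],
    [-0.0075, 0.005, 0.525],
    [-0.0075, 0.005, 0.525]
  ],
  "turn": [
    [0, 0, 0],
    [0, 0, 0],
    [0, 0, 0],
    [0, 0, 0],
    [0, 0, 0],
    [0, 0, 0],
    [0, 0, 0],
    [0, 0, 0],
    [0, 0, 0],
    [0, 0, 0]
  ]
}}

```text
t: 2.2
ee_pos: [548.4, -128.4, 49.2]
ee_rot: [0.166, 3.137, -0.0]
contact_force: [0.7, 0.1, 0.7]
gripper_width: 0.996
gripper_force: 0.0
```

Request:
{"name": "drive_tool", "arguments": {
  "jaw": [-1, -1, -1, -1, -1, -1, -1, -1],
  "translation": [
    [0, 0, 0],
    [0, 0, 0],
    [0, 0, 0],
    [0, 0, 0],
    [0, 0, 0],
    [0, 0, 0],
    [0, 0, 0],
    [0, 0, 0]
  ],
  "turn": [
    [0, 0, 0],
    [0, 0, 0],
    [0, 0, 0],
    [0, 0, 0],
    [0, 0, 0],
    [0, 0, 0],
    [0, 0, 0],
    [0, 0, 0]
  ],
  "newtons": 20
}}

```text
t: 2.87
ee_pos: [548.4, -128.3, 48.9]
ee_rot: [0.164, 3.137, -0.0]
contact_force: [0.3, 1.5, 3.1]
gripper_width: 0.68
gripper_force: 20.0
```

Converted, -22 cm is -0.55, -20 cm is -0.5.

Request:
{"name": "drive_tool", "arguments": {
  "jaw": [-1, -1, -1, -1, -1, -1, -1, -1, -1, -1],
  "translation": [
    [0, 0, -0.05],
    [0, 0, -0.125],
    [0, 0, -0.225],
    [0, 0, -0.325],
    [0, 0.075, -0.425],
    [0, 0.175, -0.5],
    [0, 0.25, -0.55],
    [0, 0.3, -0.55],
    [0, 0.3, -0.55],
    [0, 0.3, -0.55]
  ],
  "turn": [
    [0, 0, 0],
    [0, 0, 0],
    [0, 0, 0],
    [0, 0, 0],
    [0, 0, 0],
    [0, 0, 0],
    [0, 0, 0],
    [0, 0, 0],
    [0, 0, 0],
    [0, 0, 0]
  ]
}}

```text
t: 3.7
ee_pos: [560.7, -7.8, 268.3]
ee_rot: [-0.161, -3.137, 0.0]
contact_force: [-0.8, -1.1, -5.3]
gripper_width: 0.679
gripper_force: 20.0
```

Run:
```python
from h import *
import pickle
s=state(); print(s['ee_pos'],s['ee_rot'],s['gripper_width'],s['gripper_force'])
c=get_image('wrist'); pickle.dump((s,c),open('w2.pkl','wb')); save(c['img'],'w2.png',1.5)
```

```text
[560.71324896  -7.78095387 268.30591256] [-1.60822107e-01 -3.13697951e+00  1.10143890e-04] 0.6792603633918309 19.999726719867965
```

View pics/w2.png

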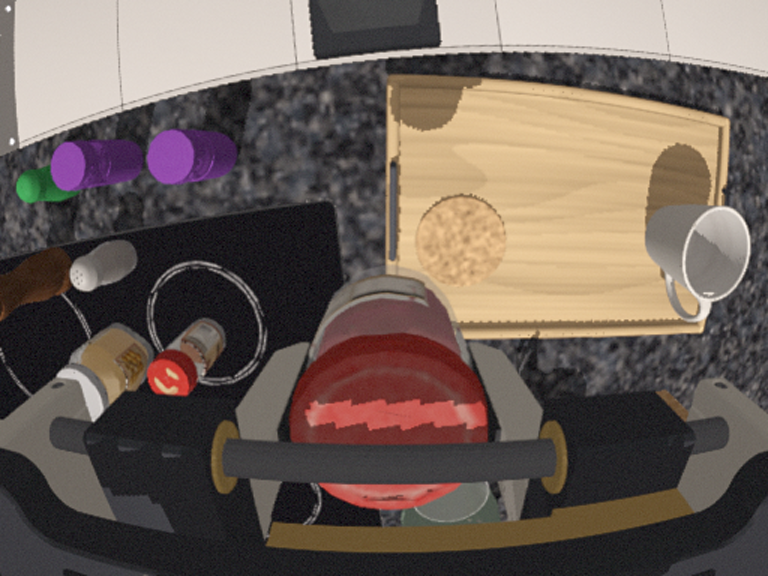

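The w2 view (×1.5) shows the full tray, with outer corners near (388,76), (729,120) and (704,333). The coaster is at (461,240) and the mug rim centre at (717,253). The jam jar is held straight.

Run:
```python
from h import *
import pickle
from scipy.optimize import least_squares
s,c=pickle.load(open('w2.pkl','rb')); f=lambda u,v,z:wonz(s,c,u/1.5,v/1.5,z)
for n,u,v,z in [('fr',388,76,18),('fl',729,120,18),('bl',704,333,18)]: print(n,f(u,v,z).round(1))
P=np.array([f(u,v,13)[:2] for u,v in [(416,240),(506,241),(461,194),(461,287),(430,207),(493,208),(429,273),(492,275)]])
def fit(P): return least_squares(lambda p:np.hypot(*(P-p[:2]).T)-p[2],[*P.mean(0),45]).x
print('coaster',fit(P).round(1))
P=np.array([f(u,v,101)[:2] for u,v in [(683,258),(750,250),(722,207),(706,299),(690,226),(743,220),(742,284),(689,287)]])
print('mug',fit(P).round(1))
# segment mug rim from scene2: hand points
d=pickle.load(open('scene2.pkl','rb')); S=lambda u,v:(u/2.47+140,v/2.47+105)
P=np.array([onz(d,*S(u,v),101)[:2] for u,v in [(78,383),(165,376),(120,339),(120,411),(90,355),(152,352),(152,401),(88,402)]])
print('mug sc',fit(P).round(1))
P=np.array([onz(d,*S(u,v),13)[:2] for u,v in [(239,284),(311,284),(275,255),(275,314)]])
print('coaster sc',fit(P).round(1))
A=[onz(d,*S(u,v),18)[:2].round(1) for u,v in [(262,208),(411,325),(161,556),(16,388)]]; print(A,np.mean(A,0))
```

```text
fr [403.8   8.1  18. ]
fl [446.6 392.4  18. ]
bl [703.  368.5  18. ]
coaster [567.4  63.   45.4]
mug [579.6 303.1  46.5]
mug sc [574.  304.   43.1]
coaster sc [564.1  65.1  44.6]
[array([652.5, -15.6]), array([399.1,  11.3]), array([440.1, 394.7]), array([695.5, 363.8])] [546.8  188.55]
```

Converted, 18.5 cm is 0.4625, 18 cm is 0.45.

Request:
{"name": "drive_tool", "arguments": {
  "jaw": [-1, -1, -1, -1, -1, -1, -1, -1, -1, -1],
  "translation": [
    [0.0025, 0.0875, 0],
    [0.0025, 0.1788, 0.05],
    [0.0025, 0.1788, 0.15],
    [0.0025, 0.1788, 0.25],
    [0.0025, 0.1788, 0.325],
    [0.0025, 0.1788, 0.375],
    [0.0025, 0.1788, 0.425],
    [0.0025, 0.1788, 0.45],
    [0.0025, 0.1788, 0.4625],
    [0.0025, 0.1788, 0.4625]
  ],
  "turn": [
    [0, 0, 0],
    [0, 0, 0],
    [0, 0, 0],
    [0, 0, 0],
    [0, 0, 0],
    [0, 0, 0],
    [0, 0, 0],
    [0, 0, 0],
    [0, 0, 0],
    [0, 0, 0]
  ]
}}

```text
t: 4.58
ee_pos: [566.8, 61.6, 82.7]
ee_rot: [-0.166, -3.135, 0.0]
contact_force: [-0.4, 0.2, -4.5]
gripper_width: 0.677
gripper_force: 20.0
```

Run:
```python
from h import *
import pickle
s=state(); print(s['ee_pos'],s['ee_rot'])
c=get_image('scene'); save(c['img'][105:335,140:390],'sc3.png',2.47); pickle.dump(c,open('scene3.pkl','wb'))
im=c['img'].astype(int); m=((im[:,:,0]>130)&(im[:,:,1]<100)&(im[:,:,2]<100)).astype(np.uint8)
for k in cv2.findContours(m,0,2)[0]:
    if cv2.contourArea(k)>60: print(cv2.boundingRect(k))
```

```text
[566.81434025  61.55491015  82.65046289] [-1.65565906e-01 -3.13547777e+00  4.70392835e-04]
```

View pics/sc3.png

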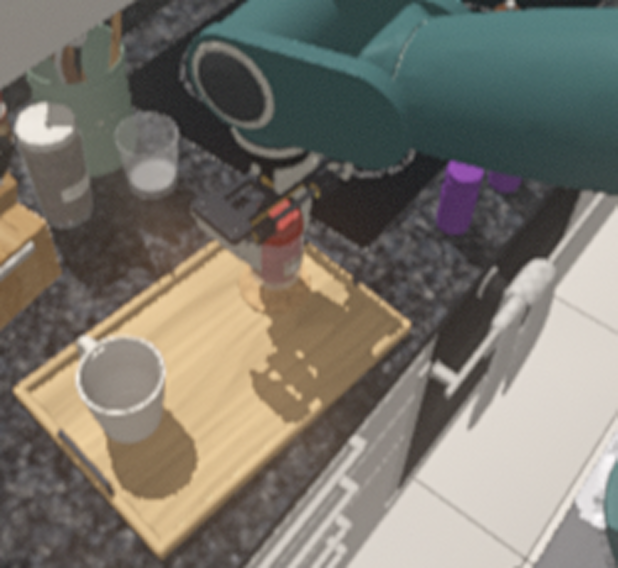

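The jar hangs over the coaster (sc3, base near (278,282)), about 27 mm up and about 2 mm short in y. I'll lower and release it.

Converted, 2.65 cm is 0.0663, 2.6 cm is 0.065.

Request:
{"name": "drive_tool", "arguments": {
  "jaw": [-1, -1, -1, -1, -1, -1, -1, -1, -1],
  "translation": [
    [0, 0.0038, 0.025],
    [0, 0.0038, 0.0425],
    [0, 0.0038, 0.055],
    [0, 0.0038, 0.0625],
    [0, 0.0038, 0.065],
    [0, 0.0038, 0.0663],
    [0, 0.0038, 0.0663],
    [0, 0.0038, 0.0663],
    [0, 0.0038, 0.0663]
  ],
  "turn": [
    [0, 0, 0],
    [0, 0, 0],
    [0, 0, 0],
    [0, 0, 0],
    [0, 0, 0],
    [0, 0, 0],
    [0, 0, 0],
    [0, 0, 0],
    [0, 0, 0]
  ]
}}

```text
t: 5.38
ee_pos: [567.6, 63.7, 57.5]
ee_rot: [0.164, 3.137, 0.0]
contact_force: [0.1, 0.3, -4.4]
gripper_width: 0.676
gripper_force: 20.0
```

Converted, 0.18 cm is 0.0045, 0.1 cm is 0.0025.

Request:
{"name": "drive_tool", "arguments": {
  "jaw": [-1, -1, -1, 0.9, 0.9, 0.9, 0.9, 0.9, 0.9],
  "translation": [
    [0, 0, 0.0025],
    [0, 0, 0.0045],
    [0, 0, 0.0045],
    [0, 0, 0.0045],
    [0, 0, 0.0045],
    [0, 0, 0.0045],
    [0, 0, 0.0045],
    [0, 0, 0.0045],
    [0, 0, 0.0045]
  ],
  "turn": [
    [0, 0, 0],
    [0, 0, 0],
    [0, 0, 0],
    [0, 0, 0],
    [0, 0, 0],
    [0, 0, 0],
    [0, 0, 0],
    [0, 0, 0],
    [0, 0, 0]
  ]
}}

```text
t: 6.13
ee_pos: [567.4, 63.7, 55.3]
ee_rot: [-0.164, -3.137, -0.0]
contact_force: [0.5, 0.3, 0.5]
gripper_width: 0.951
gripper_force: 0.0
```

Converted, -21 cm is -0.525, -17 cm is -0.425.

Request:
{"name": "drive_tool", "arguments": {
  "jaw": [1, 1, 1, 1, 1, 1, 1, 1, 1, 1],
  "translation": [
    [0, 0, -0.05],
    [0, 0, -0.125],
    [0, 0, -0.225],
    [0, 0, -0.325],
    [0, 0, -0.425],
    [0, 0.075, -0.525],
    [0, 0.15, -0.525],
    [0, 0.15, -0.525],
    [0, 0.15, -0.525],
    [0, 0.15, -0.525]
  ],
  "turn": [
    [0, 0, 0],
    [0, 0, 0],
    [0, 0, 0],
    [0, 0, 0],
    [0, 0, 0],
    [0, 0, 0],
    [0, 0, 0],
    [0, 0, 0],
    [0, 0, 0],
    [0, 0, 0]
  ]
}}

```text
t: 6.97
ee_pos: [573.5, 123.3, 264.6]
ee_rot: [-0.164, -3.136, 0.001]
contact_force: [0.5, -0.3, -0.3]
gripper_width: 1.001
gripper_force: 0.0
```

Run:
```python
from h import *
import pickle
s=state(); print(s['ee_pos'],s['ee_rot'])
c=get_image('wrist'); pickle.dump((s,c),open('w3.pkl','wb')); save(c['img'],'w3.png',1.5)
```

```text
[573.45657258 123.25437241 264.61216947] [-1.63501164e-01 -3.13638877e+00  6.45184707e-04]
```

View pics/w3.png

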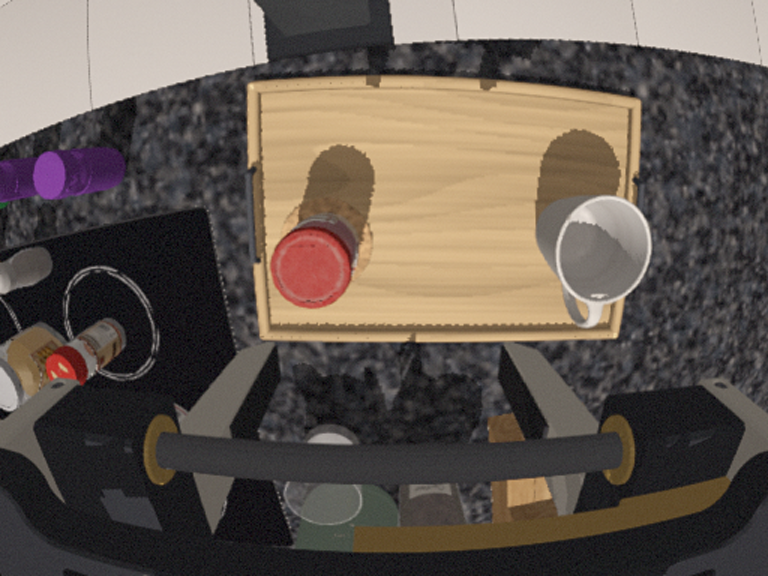

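In w3 (×1.5) the jam lid is centred at (312,267) and the mug rim at (603,249). The tray corners are at (249,85), (640,98), (618,336) and (262,340). The jar stands upright on the coaster.

Run:
```python
from h import *
import pickle
from scipy.optimize import least_squares
s,c=pickle.load(open('w3.pkl','rb')); f=lambda u,v,z:wonz(s,c,u/1.5,v/1.5,z)
A=[f(u,v,18)[:2] for u,v in [(248,84),(641,98),(619,336),(262,341)]]; print(np.round(A,1),np.mean(A,0))
e=A[1]-A[0]+A[2]-A[3]; print('yaw',np.arctan2(-e[0],e[1]))
fit=lambda P:least_squares(lambda p:np.hypot(*(P-p[:2]).T)-p[2],[*P.mean(0),45]).x.round(1)
print('mug',fit(np.array([f(u,v,101)[:2] for u,v in [(555,253),(652,246),(607,195),(597,304),(567,215),(640,214),(639,282),(566,290)]])))
im=c['img'].astype(int); m=((im[:,:,0]>150)&(im[:,:,1]<110)&(im[:,:,2]<110)).astype(np.uint8)
for k in cv2.findContours(m,0,1)[0]:
    if cv2.contourArea(k)>300: print('jam',fit(np.array([wonz(s,c,*p[0],110)[:2] for p in k])))
```

```text
[[404.4   8.9]
 [443.6 393.7]
 [699.  367.2]
 [660.2 -18.3]] [551.79574666 187.86718245]
yaw -0.1008792517506177
mug [578.8 301.3  46.3]
jam [568.2  63.8  29.7]
```

Converted, -40 cm is -1, -36 cm is -0.9.

Request:
{"name": "drive_tool", "arguments": {
  "jaw": [1, 1, 1, 1, 1, 1, 1, 1, 1, 1],
  "translation": [
    [-0.005, -0.1, -0.025],
    [-0.01, -0.2, -0.05],
    [-0.015, -0.3, -0.075],
    [-0.02, -0.4, -0.075],
    [-0.025, -0.5, -0.075],
    [-0.03, -0.6, -0.075],
    [-0.035, -0.7, -0.075],
    [-0.04, -0.8, -0.075],
    [-0.045, -0.9, -0.075],
    [-0.05, -1, -0.075]
  ],
  "turn": [
    [0, 0, 0],
    [0, 0, 0],
    [0, 0, 0],
    [0, 0, 0],
    [0, 0, 0],
    [0, 0, 0],
    [0, 0, 0],
    [0, 0, 0],
    [0, 0, 0],
    [0, 0, 0]
  ]
}}

```text
t: 7.85
ee_pos: [550.4, -279.3, 294.7]
ee_rot: [-0.166, -3.136, -0.0]
contact_force: [0.2, 0.1, 0.2]
gripper_width: 1.001
gripper_force: 0.0
```

Request:
{"name": "drive_tool", "arguments": {
  "jaw": [1, 1, 1, 1, 1, 1],
  "translation": [
    [0, -0.1, 0],
    [0, -0.2, 0],
    [0, -0.25, 0],
    [0, -0.25, 0],
    [0, -0.25, 0],
    [0, -0.25, 0]
  ],
  "turn": [
    [0, 0, 0],
    [0, 0, 0],
    [0, 0, 0],
    [0, 0, 0],
    [0, 0, 0],
    [0, 0, 0]
  ]
}}

```text
t: 8.35
ee_pos: [540.8, -376.0, 294.9]
ee_rot: [-0.166, -3.137, -0.001]
contact_force: [0.4, 0.5, -0.2]
gripper_width: 1.0
gripper_force: 0.0
```

Run:
```python
from h import *
import pickle
s=state(); print(s['ee_pos'],s['ee_rot'],s['q'])
c=get_image('wrist'); pickle.dump((s,c),open('w4.pkl','wb')); save(c['img'],'w4.png',1.5)
```

```text
[ 540.8035821  -375.96836766  294.91733154] [-1.65564960e-01 -3.13669832e+00 -8.72337938e-04] [-6.46300474e-01  7.13331663e-02  1.36715440e+00  1.66739016e-04
  1.70385321e+00 -2.11160623e+00]
```

View pics/w4.png

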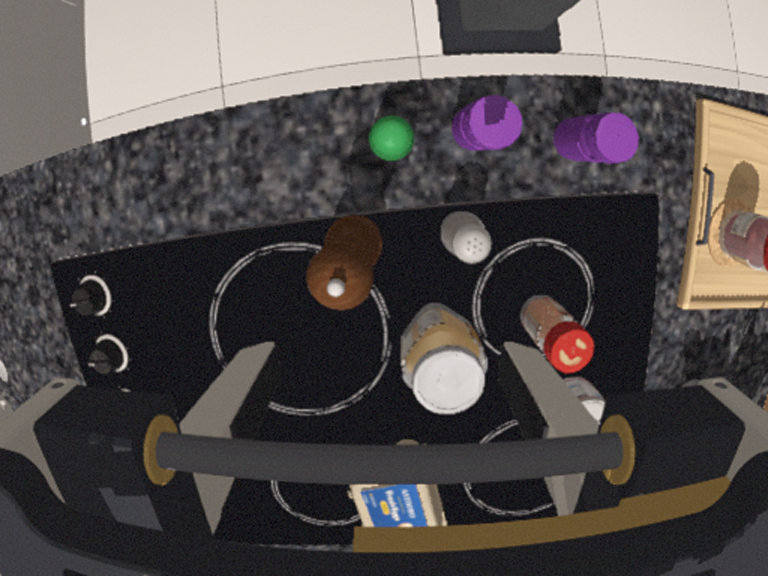

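The w4 view (×1.5) shows the mill knob at (335,287) and head at (341,276), the salt's top at (471,243), the spice cap at (572,347), and the green shaker clear at (391,137).

Run:
```python
from h import *
import pickle
s,c=pickle.load(open('w4.pkl','rb')); W=R.from_rotvec(s['ee_rot'])
for n,u,v,z in [('knob',335,287,172),('salt',471,243,94),('spice',572,347,112),('foot_mid~',355,240,15),('honey',449,380,116)]:
    p=wonz(s,c,u/1.5,v/1.5,z); print(n,p.round(1),W.inv().apply(p-s['ee_pos']).round(1))
```

```text
knob [ 542.1 -412.8  172. ] [ -5.2 -36.6 122.9]
salt [ 538.2 -305.3   94. ] [  9.9  69.9 201. ]
spice [ 638.9 -217.7  112. ] [-81.  167.6 183. ]
foot_mid~ [ 540. -410.   15.] [ -2.9 -34.1 279.9]
honey [ 654.  -334.3  116. ] [-108.3   53.3  178.9]
```

Converted, 16.7 cm is 0.4175, -3.6 cm is -0.09.

Request:
{"name": "drive_tool", "arguments": {
  "jaw": [1, 1, 1, 1, 1, 1, 1, 1, 1, 1],
  "translation": [
    [-0.0125, -0.09, 0.025],
    [-0.0125, -0.09, 0.1],
    [-0.0125, -0.09, 0.2],
    [-0.0125, -0.09, 0.275],
    [-0.0125, -0.09, 0.325],
    [-0.0125, -0.09, 0.375],
    [-0.0125, -0.09, 0.4],
    [-0.0125, -0.09, 0.4175],
    [-0.0125, -0.09, 0.4175],
    [-0.0125, -0.09, 0.4175]
  ],
  "turn": [
    [0, 0, 0],
    [0, 0, 0],
    [0, 0, 0],
    [0, 0, 0],
    [0, 0, 0],
    [0, 0, 0],
    [0, 0, 0],
    [0, 0, 0],
    [0, 0, 0],
    [0, 0, 0]
  ]
}}

```text
t: 9.23
ee_pos: [542.9, -412.1, 129.4]
ee_rot: [0.164, 3.137, -0.001]
contact_force: [0.0, -0.3, 0.8]
gripper_width: 0.999
gripper_force: 0.0
```

Request:
{"name": "drive_tool", "arguments": {
  "jaw": [-1, -1, -1, -1, -1, -1, -1, -1, -1],
  "translation": [
    [0, 0, 0],
    [0, 0, 0],
    [0, 0, 0],
    [0, 0, 0],
    [0, 0, 0],
    [0, 0, 0],
    [0, 0, 0],
    [0, 0, 0],
    [0, 0, 0]
  ],
  "turn": [
    [0, 0, 0],
    [0, 0, 0],
    [0, 0, 0],
    [0, 0, 0],
    [0, 0, 0],
    [0, 0, 0],
    [0, 0, 0],
    [0, 0, 0],
    [0, 0, 0]
  ],
  "newtons": 15
}}

```text
t: 9.98
ee_pos: [542.5, -412.3, 128.4]
ee_rot: [0.164, 3.137, 0.0]
contact_force: [-0.2, 0.6, 0.6]
gripper_width: 0.505
gripper_force: 15.0
```

Converted, 22 cm is 0.55, 18 cm is 0.45.

Request:
{"name": "drive_tool", "arguments": {
  "jaw": [-1, -1, -1, -1, -1, -1, -1, -1, -1, -1],
  "translation": [
    [0, 0, -0.05],
    [0, 0, -0.125],
    [0, 0, -0.225],
    [0, 0, -0.3],
    [0, 0.05, -0.35],
    [0.0075, 0.15, -0.35],
    [0.0125, 0.25, -0.35],
    [0.0175, 0.35, -0.35],
    [0.025, 0.45, -0.35],
    [0.03, 0.55, -0.35]
  ],
  "turn": [
    [0, 0, 0],
    [0, 0, 0],
    [0, 0, 0],
    [0, 0, 0],
    [0, 0, 0],
    [0, 0, 0],
    [0, 0, 0],
    [0, 0, 0],
    [0, 0, 0],
    [0, 0, 0]
  ]
}}

```text
t: 10.82
ee_pos: [553.1, -190.5, 268.2]
ee_rot: [-0.165, -3.137, 0.0]
contact_force: [1.1, 0.4, -1.9]
gripper_width: 0.507
gripper_force: 15.0
```

Converted, 37 cm is 0.925, 35 cm is 0.875.

Request:
{"name": "drive_tool", "arguments": {
  "jaw": [-1, -1, -1, -1, -1, -1, -1, -1, -1, -1],
  "translation": [
    [0.005, 0.1, 0],
    [0.01, 0.2, 0],
    [0.015, 0.3, 0],
    [0.02, 0.4, 0],
    [0.025, 0.5, 0],
    [0.03, 0.6, 0],
    [0.035, 0.7, 0],
    [0.04, 0.8, 0],
    [0.045, 0.875, 0],
    [0.05, 0.925, 0]
  ],
  "turn": [
    [0, 0, 0],
    [0, 0, 0],
    [0, 0, 0],
    [0, 0, 0],
    [0, 0, 0],
    [0, 0, 0],
    [0, 0, 0],
    [0, 0, 0],
    [0, 0, 0],
    [0, 0, 0]
  ]
}}

```text
t: 11.65
ee_pos: [572.0, 180.7, 268.1]
ee_rot: [-0.162, -3.137, -0.0]
contact_force: [0.4, -0.9, -0.2]
gripper_width: 0.508
gripper_force: 15.0
```

Request:
{"name": "drive_tool", "arguments": {
  "jaw": [-1, -1, -1, -1],
  "translation": [
    [0, 0.0075, 0],
    [0, 0.0125, 0],
    [0, 0.0125, 0],
    [0, 0.0125, 0]
  ],
  "turn": [
    [0, 0, 0],
    [0, 0, 0],
    [0, 0, 0],
    [0, 0, 0]
  ]
}}

```text
t: 11.98
ee_pos: [572.9, 181.9, 268.4]
ee_rot: [0.166, 3.137, -0.0]
contact_force: [0.3, 0.1, -1.2]
gripper_width: 0.505
gripper_force: 15.0
```

Converted, 13.6 cm is 0.34, 13.5 cm is 0.3375.

Request:
{"name": "drive_tool", "arguments": {
  "jaw": [-1, -1, -1, -1, -1, -1, -1, -1, -1, -1],
  "translation": [
    [0, 0.0025, 0.05],
    [0, 0.0025, 0.125],
    [0, 0.0025, 0.2],
    [0, 0.0025, 0.25],
    [0, 0.0025, 0.3],
    [0, 0.0025, 0.325],
    [0, 0.0025, 0.3325],
    [0, 0.0025, 0.3375],
    [0, 0.0025, 0.34],
    [0, 0.0025, 0.34]
  ],
  "turn": [
    [0, 0, 0],
    [0, 0, 0],
    [0, 0, 0],
    [0, 0, 0],
    [0, 0, 0],
    [0, 0, 0],
    [0, 0, 0],
    [0, 0, 0],
    [0, 0, 0],
    [0, 0, 0]
  ]
}}

```text
t: 12.82
ee_pos: [573.4, 183.7, 133.5]
ee_rot: [0.165, 3.136, 0.001]
contact_force: [-0.0, -0.3, -1.4]
gripper_width: 0.511
gripper_force: 15.0
```

Converted, 0.1 cm is 0.0025.

Request:
{"name": "drive_tool", "arguments": {
  "jaw": [-1, -1, -1],
  "translation": [
    [0, 0, 0.0025],
    [0, 0, 0.0025],
    [0, 0, 0.0025]
  ],
  "turn": [
    [0, 0, 0],
    [0, 0, 0],
    [0, 0, 0]
  ]
}}

```text
t: 13.07
ee_pos: [573.1, 183.9, 131.8]
ee_rot: [0.164, 3.137, 0.0]
contact_force: [-0.6, -0.6, -0.6]
gripper_width: 0.506
gripper_force: 15.0
```

Converted, 0.15 cm is 0.0038.

Request:
{"name": "drive_tool", "arguments": {
  "jaw": [-1, -1, -1, 0.3, 0.6, 1, 1, 1, 1, 1],
  "translation": [
    [0, 0, 0.0038],
    [0, 0, 0.0038],
    [0, 0, 0.0038],
    [0, 0, 0.0038],
    [0, 0, 0.0038],
    [0, 0, 0.0038],
    [0, 0, 0.0038],
    [0, 0, 0.0038],
    [0, 0, 0.0038],
    [0, 0, 0.0038]
  ],
  "turn": [
    [0, 0, 0],
    [0, 0, 0],
    [0, 0, 0],
    [0, 0, 0],
    [0, 0, 0],
    [0, 0, 0],
    [0, 0, 0],
    [0, 0, 0],
    [0, 0, 0],
    [0, 0, 0]
  ]
}}

```text
t: 13.9
ee_pos: [572.9, 183.8, 129.8]
ee_rot: [-0.164, -3.137, 0.0]
contact_force: [-0.4, -0.5, -0.3]
gripper_width: 0.962
gripper_force: 0.0
```

Converted, -28 cm is -0.7, -24 cm is -0.6.

Request:
{"name": "drive_tool", "arguments": {
  "jaw": [1, 1, 1, 1, 1, 1, 1, 1, 1, 1],
  "translation": [
    [0, 0, -0.05],
    [0, 0, -0.15],
    [0, 0, -0.25],
    [0, -0.1, -0.3],
    [0, -0.2, -0.325],
    [-0.0075, -0.3, -0.325],
    [-0.015, -0.4, -0.325],
    [-0.02, -0.5, -0.325],
    [-0.025, -0.6, -0.325],
    [-0.025, -0.7, -0.325]
  ],
  "turn": [
    [0, 0, 0],
    [0, 0, 0],
    [0, 0, 0],
    [0, 0, 0],
    [0, 0, 0],
    [0, 0, 0],
    [0, 0, 0],
    [0, 0, 0],
    [0, 0, 0],
    [0, 0, 0]
  ]
}}

```text
t: 14.73
ee_pos: [553.2, -97.6, 260.0]
ee_rot: [0.164, 3.137, -0.0]
contact_force: [0.1, 0.2, -0.8]
gripper_width: 0.999
gripper_force: 0.0
```

Converted, -20.8 cm is -0.52, -19 cm is -0.475.

Request:
{"name": "drive_tool", "arguments": {
  "jaw": [1, 1, 1, 1, 1, 1, 1, 1, 1, 1],
  "translation": [
    [-0.005, -0.1, 0],
    [-0.01, -0.2, 0],
    [-0.0125, -0.3, 0],
    [-0.015, -0.4, 0],
    [-0.0175, -0.475, 0.05],
    [-0.0175, -0.52, 0.125],
    [-0.0175, -0.52, 0.225],
    [-0.0175, -0.52, 0.3],
    [-0.0175, -0.52, 0.325],
    [-0.0175, -0.52, 0.325]
  ],
  "turn": [
    [0, 0, 0],
    [0, 0, 0],
    [0, 0, 0],
    [0, 0, 0],
    [0, 0, 0],
    [0, 0, 0],
    [0, 0, 0],
    [0, 0, 0],
    [0, 0, 0],
    [0, 0, 0]
  ]
}}

```text
t: 15.57
ee_pos: [537.9, -302.7, 127.3]
ee_rot: [-0.164, -3.134, -0.003]
contact_force: [-0.1, 1.1, 0.2]
gripper_width: 1.001
gripper_force: 0.0
```

Run:
```python
from h import *
import pickle
s=state(); print(s['ee_pos'])
c=get_image('wrist'); pickle.dump((s,c),open('w5.pkl','wb')); save(c['img'],'w5.png',1.3)
```

```text
[ 537.90296831 -302.74771066  127.31498163]
```

View pics/w5.png

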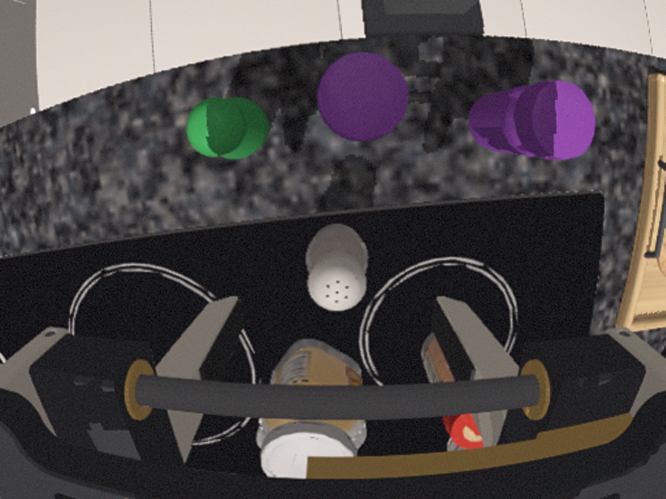

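In w5 (×1.3) the salt's top is at (337,288), centred between the open fingers. The green and purple look-alikes are well in front of it.

Run:
```python
from h import *
import pickle
s,c=pickle.load(open('w5.pkl','rb')); W=R.from_rotvec(s['ee_rot'])
p=wonz(s,c,337/1.3,289/1.3,95); print(p.round(1),W.inv().apply(p-s['ee_pos']).round(1))
```

```text
[ 539.  -302.8   95. ] [-1.2 -0.  32.3]
```

Converted, 9 cm is 0.225, 8.8 cm is 0.22.

Request:
{"name": "drive_tool", "arguments": {
  "jaw": [1, 1, 1, 1, 1, 1, 1, 1, 1],
  "translation": [
    [-0.0025, 0.005, 0.0375],
    [-0.0025, 0.005, 0.075],
    [-0.0025, 0.005, 0.125],
    [-0.0025, 0.005, 0.175],
    [-0.0025, 0.005, 0.205],
    [-0.0025, 0.005, 0.22],
    [-0.0025, 0.005, 0.225],
    [-0.0025, 0.005, 0.225],
    [-0.0025, 0.005, 0.225]
  ],
  "turn": [
    [0, 0, 0],
    [0, 0, 0],
    [0, 0, 0],
    [0, 0, 0],
    [0, 0, 0],
    [0, 0, 0],
    [0, 0, 0],
    [0, 0, 0],
    [0, 0, 0]
  ]
}}

```text
t: 16.37
ee_pos: [540.6, -301.7, 41.0]
ee_rot: [0.164, 3.136, -0.001]
contact_force: [0.3, 0.1, 0.5]
gripper_width: 1.0
gripper_force: 0.0
```

Request:
{"name": "drive_tool", "arguments": {
  "jaw": [-1, -1, -1, -1, -1, -1, -1, -1, -1],
  "translation": [
    [0, 0, 0],
    [0, 0, 0],
    [0, 0, 0],
    [0, 0, 0],
    [0, 0, 0],
    [0, 0, 0],
    [0, 0, 0],
    [0, 0, 0],
    [0, 0, 0]
  ],
  "turn": [
    [0, 0, 0],
    [0, 0, 0],
    [0, 0, 0],
    [0, 0, 0],
    [0, 0, 0],
    [0, 0, 0],
    [0, 0, 0],
    [0, 0, 0],
    [0, 0, 0]
  ],
  "newtons": 12
}}

```text
t: 17.12
ee_pos: [540.1, -301.5, 39.9]
ee_rot: [0.164, 3.137, -0.0]
contact_force: [0.1, -0.2, -0.4]
gripper_width: 0.431
gripper_force: 11.9
```

Converted, 20 cm is 0.5, -16 cm is -0.4.

Request:
{"name": "drive_tool", "arguments": {
  "jaw": [-1, -1, -1, -1, -1, -1, -1, -1, -1, -1],
  "translation": [
    [0, 0, -0.05],
    [0, 0, -0.125],
    [0, 0, -0.225],
    [0, 0, -0.325],
    [0.025, 0.05, -0.4],
    [0.05, 0.125, -0.4],
    [0.075, 0.2125, -0.4],
    [0.1, 0.3, -0.4],
    [0.125, 0.4, -0.4],
    [0.15, 0.5, -0.4]
  ],
  "turn": [
    [0, 0, 0],
    [0, 0, 0],
    [0, 0, 0],
    [0, 0, 0],
    [0, 0, 0],
    [0, 0, 0],
    [0, 0, 0],
    [0, 0, 0],
    [0, 0, 0],
    [0, 0, 0]
  ]
}}

```text
t: 17.95
ee_pos: [500.5, -94.8, 199.7]
ee_rot: [0.166, 3.137, 0.0]
contact_force: [0.8, 0.2, -1.5]
gripper_width: 0.432
gripper_force: 11.8
```

Converted, 38 cm is 0.95, 35 cm is 0.875.

Request:
{"name": "drive_tool", "arguments": {
  "jaw": [-1, -1, -1, -1, -1, -1, -1, -1, -1, -1],
  "translation": [
    [0.025, 0.1, 0],
    [0.05, 0.1875, 0],
    [0.075, 0.275, 0],
    [0.1, 0.375, 0],
    [0.125, 0.475, 0],
    [0.15, 0.575, 0],
    [0.155, 0.675, 0],
    [0.155, 0.775, 0],
    [0.155, 0.875, 0],
    [0.155, 0.95, 0]
  ],
  "turn": [
    [0, 0, 0],
    [0, 0, 0],
    [0, 0, 0],
    [0, 0, 0],
    [0, 0, 0],
    [0, 0, 0],
    [0, 0, 0],
    [0, 0, 0],
    [0, 0, 0],
    [0, 0, 0]
  ]
}}

```text
t: 18.78
ee_pos: [478.8, 291.1, 199.6]
ee_rot: [-0.162, -3.137, -0.0]
contact_force: [-0.8, -0.3, -0.6]
gripper_width: 0.429
gripper_force: 11.8
```

Converted, 2.4 cm is 0.06, 1.8 cm is 0.045.

Request:
{"name": "drive_tool", "arguments": {
  "jaw": [-1, -1, -1, -1, -1],
  "translation": [
    [0, 0.045, 0],
    [0, 0.06, 0],
    [0, 0.06, 0],
    [0, 0.06, 0],
    [0, 0.06, 0]
  ],
  "turn": [
    [0, 0, 0],
    [0, 0, 0],
    [0, 0, 0],
    [0, 0, 0],
    [0, 0, 0]
  ]
}}

```text
t: 19.2
ee_pos: [481.9, 310.9, 199.9]
ee_rot: [0.166, 3.137, -0.0]
contact_force: [0.9, 0.2, -1.0]
gripper_width: 0.426
gripper_force: 11.8
```

Run:
```python
from h import *
import pickle
s=state(); print(s['ee_pos'],s['gripper_width'])
c=get_image('wrist'); pickle.dump((s,c),open('w6.pkl','wb')); save(c['img'],'w6.png',1.5)
```

```text
[481.90880378 310.9486621  199.93238302] 0.4256813805195129
```

View pics/w6.png

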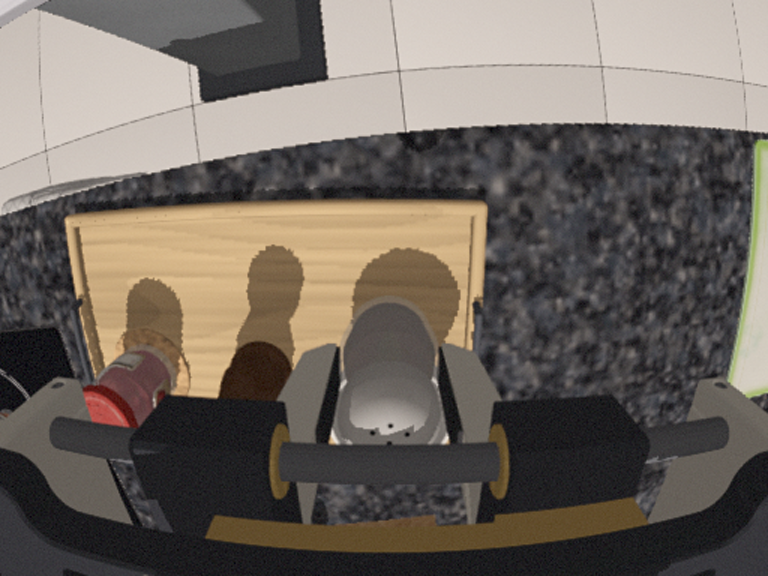

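In w6 (×1.5) the salt is held straight, its base front edge at (389,297). The jam jar and mill are standing.

Run:
```python
from h import *
import pickle
s,c=pickle.load(open('w6.pkl','rb')); W=R.from_rotvec(s['ee_rot'])
for z in (s['ee_pos'][2]-34,s['ee_pos'][2]-28): print(W.inv().apply(wonz(s,c,389/1.5,297/1.5,z)-s['ee_pos']).round(1))
# tray front edge check (outer rim top)
print(wonz(s,c,487/1.5,203/1.5,18),wonz(s,c,67/1.5,217/1.5,18))
```

```text
[16.8  0.1 34. ]
[18.7  0.1 28. ]
[444.07771963 393.45316861  18.        ] [402.79244051  12.62645324  18.        ]
```

Converted, 15.5 cm is 0.3875, 15.4 cm is 0.385.

Request:
{"name": "drive_tool", "arguments": {
  "jaw": [-1, -1, -1, -1, -1, -1, -1, -1, -1, -1],
  "translation": [
    [0.0075, 0.0025, 0.05],
    [0.0075, 0.0025, 0.125],
    [0.0075, 0.0025, 0.2],
    [0.0075, 0.0025, 0.275],
    [0.0075, 0.0025, 0.325],
    [0.0075, 0.0025, 0.3625],
    [0.0075, 0.0025, 0.38],
    [0.0075, 0.0025, 0.385],
    [0.0075, 0.0025, 0.3875],
    [0.0075, 0.0025, 0.3875]
  ],
  "turn": [
    [0, 0, 0],
    [0, 0, 0],
    [0, 0, 0],
    [0, 0, 0],
    [0, 0, 0],
    [0, 0, 0],
    [0, 0, 0],
    [0, 0, 0],
    [0, 0, 0],
    [0, 0, 0]
  ]
}}

```text
t: 20.08
ee_pos: [479.5, 313.3, 45.9]
ee_rot: [0.165, 3.136, 0.001]
contact_force: [0.2, -0.4, -1.6]
gripper_width: 0.435
gripper_force: 11.8
```

Converted, 0.1 cm is 0.0025.

Request:
{"name": "drive_tool", "arguments": {
  "jaw": [-1, -1, -1],
  "translation": [
    [0, 0, 0.0025],
    [0, 0, 0.0025],
    [0, 0, 0.0025]
  ],
  "turn": [
    [0, 0, 0],
    [0, 0, 0],
    [0, 0, 0]
  ]
}}

```text
t: 20.33
ee_pos: [479.2, 313.5, 44.4]
ee_rot: [0.164, 3.137, 0.001]
contact_force: [-0.4, 1.0, -1.3]
gripper_width: 0.432
gripper_force: 11.8
```

Request:
{"name": "drive_tool", "arguments": {
  "jaw": [-1, -1, -1, -1, 0.2, 0.4, 0.4, 0.4, 0.4],
  "translation": [
    [0, -0.0025, 0.0025],
    [0, -0.0025, 0.005],
    [0, -0.0025, 0.0058],
    [0, -0.0025, 0.0058],
    [0, -0.0025, 0.0058],
    [0, -0.0025, 0.0058],
    [0, -0.0025, 0.0058],
    [0, -0.0025, 0.0058],
    [0, -0.0025, 0.0058]
  ],
  "turn": [
    [0, 0, 0],
    [0, 0, 0],
    [0, 0, 0],
    [0, 0, 0],
    [0, 0, 0],
    [0, 0, 0],
    [0, 0, 0],
    [0, 0, 0],
    [0, 0, 0]
  ]
}}

```text
t: 21.08
ee_pos: [478.8, 312.3, 41.4]
ee_rot: [-0.164, -3.137, 0.0]
contact_force: [0.5, -0.3, -0.1]
gripper_width: 0.694
gripper_force: 0.0
```

Converted, -22 cm is -0.55, -20 cm is -0.5.

Request:
{"name": "drive_tool", "arguments": {
  "jaw": [0.4, 0.4, 0.4, 0.4, 0.4, 1, 1, 1, 1, 1],
  "translation": [
    [0, 0, -0.05],
    [0, 0, -0.125],
    [0, 0, -0.225],
    [0, 0, -0.325],
    [0, 0, -0.425],
    [0, -0.1, -0.5],
    [0, -0.2, -0.55],
    [0, -0.3, -0.55],
    [0, -0.35, -0.55],
    [0, -0.35, -0.55]
  ],
  "turn": [
    [0, 0, 0],
    [0, 0, 0],
    [0, 0, 0],
    [0, 0, 0],
    [0, 0, 0],
    [0, 0, 0],
    [0, 0, 0],
    [0, 0, 0],
    [0, 0, 0],
    [0, 0, 0]
  ]
}}

```text
t: 21.92
ee_pos: [464.0, 169.5, 262.8]
ee_rot: [0.169, 3.135, -0.0]
contact_force: [0.2, 0.1, -0.5]
gripper_width: 0.986
gripper_force: 0.0
```

Run:
```python
from h import *
import pickle
s=state(); print(s['ee_pos'])
c=get_image('wrist'); pickle.dump((s,c),open('w7.pkl','wb')); save(c['img'],'w7.png',1.5)
```

```text
[464.01055691 169.54293405 262.81200948]
```

View pics/w7.png

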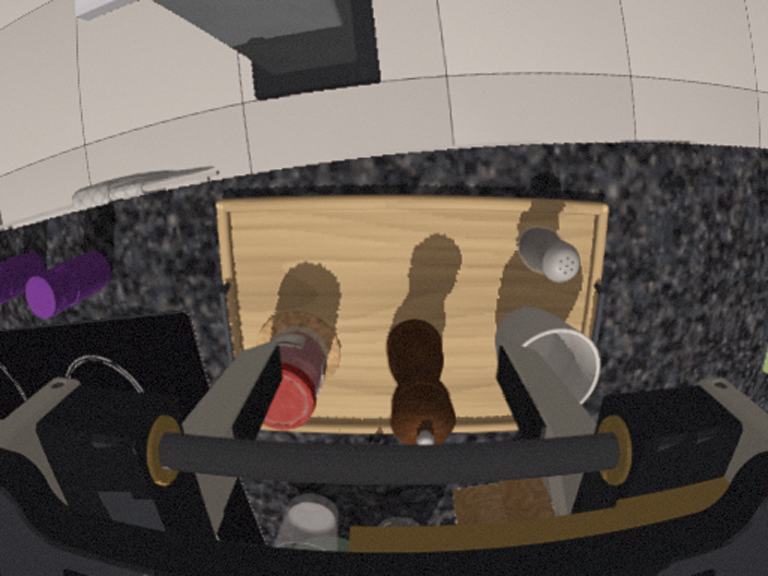

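In w7 (×1.5) the salt's top is at (563,262) in front of the mug, the mill knob is at (427,438) between mug and jar, and everything is upright. I'll check these numerically.

Run:
```python
from h import *
import pickle
s,c=pickle.load(open('w7.pkl','rb'))
for n,u,v,z in [('salt',563,262,97),('knob',427,439,175),('jam',289,398,110)]: print(n,wonz(s,c,u/1.5,v/1.5,z).round(1))
```

```text
salt [476.8 309.8  97. ]
knob [572.  184.6 175. ]
jam [566.8  73.7 110. ]
```

Converted, -34.5 cm is -0.8625, -31.5 cm is -0.7875.

Request:
{"name": "drive_tool", "arguments": {
  "jaw": [1, 1, 1, 1, 1, 1, 0.6, 0.6, 0.6, 0.6],
  "translation": [
    [-0.05, -0.0875, 0],
    [-0.1, -0.175, 0],
    [-0.15, -0.2625, 0],
    [-0.2, -0.35, 0],
    [-0.25, -0.4375, 0],
    [-0.3, -0.525, 0],
    [-0.35, -0.6125, 0],
    [-0.4, -0.7, 0],
    [-0.45, -0.7875, 0],
    [-0.5, -0.8625, 0]
  ],
  "turn": [
    [0, 0, 0],
    [0, 0, 0],
    [0, 0, 0],
    [0, 0, 0],
    [0, 0, 0],
    [0, 0, 0],
    [0, 0, 0],
    [0, 0, 0],
    [0, 0, 0],
    [0, 0, 0]
  ]
}}

```text
t: 22.8
ee_pos: [628.1, -192.6, 260.8]
ee_rot: [-0.165, -3.137, -0.0]
contact_force: [0.8, 0.9, 0.0]
gripper_width: 0.81
gripper_force: 0.0
```

Converted, 11 cm is 0.275, 10 cm is 0.25.

Request:
{"name": "drive_tool", "arguments": {
  "jaw": [0.6, 0.6, 0.6, 0.6, 0.6, 0.6, 0.6, 0.6],
  "translation": [
    [-0.025, -0.0375, 0],
    [-0.04, -0.0525, 0.05],
    [-0.04, -0.0525, 0.125],
    [-0.04, -0.0525, 0.2],
    [-0.04, -0.0525, 0.25],
    [-0.04, -0.0525, 0.275],
    [-0.04, -0.0525, 0.275],
    [-0.04, -0.0525, 0.275]
  ],
  "turn": [
    [0, 0, 0],
    [0, 0, 0],
    [0, 0, 0],
    [0, 0, 0],
    [0, 0, 0],
    [0, 0, 0],
    [0, 0, 0],
    [0, 0, 0]
  ]
}}

```text
t: 23.47
ee_pos: [641.3, -213.0, 152.0]
ee_rot: [0.164, 3.137, 0.0]
contact_force: [0.8, -1.1, 1.0]
gripper_width: 0.801
gripper_force: 0.0
```

Run:
```python
from h import *
import pickle
s=state(); print(s['ee_pos'],s['gripper_width'])
c=get_image('wrist'); W=R.from_rotvec(s['ee_rot'])
im=c['img'].astype(int); m=((im[:,:,0]>130)&(im[:,:,1]<90)&(im[:,:,2]<90)).astype(np.uint8)
for k in cv2.findContours(m,0,1)[0]:
    if cv2.contourArea(k)>200:
        P=np.array([W.inv().apply(wonz(s,c,*map(float,p[0]),112)-s['ee_pos']) for p in k])
        print(cv2.boundingRect(k),P.min(0).round(1),P.max(0).round(1))
```

```text
[ 641.27772089 -213.02793098  152.03322696] 0.8011428352597495
(225, 191, 58, 55) [-23.7 -25.9  40. ] [20.1 17.2 40. ]
```

Converted, 10.5 cm is 0.2625, 10.2 cm is 0.255.

Request:
{"name": "drive_tool", "arguments": {
  "jaw": [0.6, 0.6, 0.6, 0.6, 0.6, 0.6, 0.6, 0.6, 0.6, 0.6],
  "translation": [
    [-0.005, -0.01, 0.0125],
    [-0.005, -0.01, 0.05],
    [-0.005, -0.01, 0.1],
    [-0.005, -0.01, 0.15],
    [-0.005, -0.01, 0.2],
    [-0.005, -0.01, 0.2375],
    [-0.005, -0.01, 0.255],
    [-0.005, -0.01, 0.2625],
    [-0.005, -0.01, 0.2625],
    [-0.005, -0.01, 0.2625]
  ],
  "turn": [
    [0, 0, 0],
    [0, 0, 0],
    [0, 0, 0],
    [0, 0, 0],
    [0, 0, 0],
    [0, 0, 0],
    [0, 0, 0],
    [0, 0, 0],
    [0, 0, 0],
    [0, 0, 0]
  ]
}}

```text
t: 24.35
ee_pos: [642.9, -217.9, 47.6]
ee_rot: [0.164, 3.136, -0.001]
contact_force: [-0.2, 0.5, -0.2]
gripper_width: 0.801
gripper_force: 0.0
```

Request:
{"name": "drive_tool", "arguments": {
  "jaw": [-1, -1, -1, -1, -1, -1, -1, -1, -1],
  "translation": [
    [0, 0, 0],
    [0, 0, 0],
    [0, 0, 0],
    [0, 0, 0],
    [0, 0, 0],
    [0, 0, 0],
    [0, 0, 0],
    [0, 0, 0],
    [0, 0, 0]
  ],
  "turn": [
    [0, 0, 0],
    [0, 0, 0],
    [0, 0, 0],
    [0, 0, 0],
    [0, 0, 0],
    [0, 0, 0],
    [0, 0, 0],
    [0, 0, 0],
    [0, 0, 0]
  ],
  "newtons": 12
}}

```text
t: 25.1
ee_pos: [642.5, -217.7, 46.7]
ee_rot: [0.164, 3.137, -0.0]
contact_force: [-0.0, 0.2, 3.2]
gripper_width: 0.477
gripper_force: 12.0
```

Converted, -16 cm is -0.4, 15.5 cm is 0.3875.

Request:
{"name": "drive_tool", "arguments": {
  "jaw": [-1, -1, -1, -1, -1, -1, -1, -1, -1, -1],
  "translation": [
    [0, 0, -0.05],
    [0, 0, -0.125],
    [0, 0, -0.225],
    [0, 0, -0.325],
    [0.025, 0.025, -0.4],
    [0.075, 0.0875, -0.4],
    [0.125, 0.1625, -0.4],
    [0.175, 0.2375, -0.4],
    [0.225, 0.3125, -0.4],
    [0.275, 0.3875, -0.4]
  ],
  "turn": [
    [0, 0, 0],
    [0, 0, 0],
    [0, 0, 0],
    [0, 0, 0],
    [0, 0, 0],
    [0, 0, 0],
    [0, 0, 0],
    [0, 0, 0],
    [0, 0, 0],
    [0, 0, 0]
  ]
}}

```text
t: 25.93
ee_pos: [548.0, -50.8, 206.2]
ee_rot: [-0.165, -3.137, -0.0]
contact_force: [0.4, 0.6, -0.4]
gripper_width: 0.477
gripper_force: 12.0
```

Converted, 11.7 cm is 0.2925, 11 cm is 0.275.

Request:
{"name": "drive_tool", "arguments": {
  "jaw": [-1, -1, -1, -1, -1, -1, -1, -1],
  "translation": [
    [0.05, 0.075, 0],
    [0.1, 0.15, 0],
    [0.15, 0.225, 0],
    [0.1875, 0.275, 0],
    [0.1975, 0.2925, 0],
    [0.1975, 0.2925, 0],
    [0.1975, 0.2925, 0],
    [0.1975, 0.2925, 0]
  ],
  "turn": [
    [0, 0, 0],
    [0, 0, 0],
    [0, 0, 0],
    [0, 0, 0],
    [0, 0, 0],
    [0, 0, 0],
    [0, 0, 0],
    [0, 0, 0]
  ]
}}

```text
t: 26.6
ee_pos: [483.3, 71.8, 206.4]
ee_rot: [-0.165, -3.137, 0.001]
contact_force: [0.1, 0.1, -1.1]
gripper_width: 0.477
gripper_force: 12.0
```

Run:
```python
from h import *
import pickle
s=state(); print(s['ee_pos'])
c=get_image('wrist'); pickle.dump((s,c),open('w8.pkl','wb')); W=R.from_rotvec(s['ee_rot'])
im=c['img'].astype(int); m=((im[:,:,0]>110)&(im[:,:,1]<90)&(im[:,:,2]<90)).astype(np.uint8)
for k in cv2.findContours(m,0,1)[0]:
    if cv2.contourArea(k)>200:
        P=np.array([W.inv().apply(wonz(s,c,*map(float,p[0]),s['ee_pos'][2]+65)-s['ee_pos']) for p in k])
        print(cv2.boundingRect(k),P.min(0).round(1),P.max(0).round(1))
```

```text
[483.2728507   71.78438944 206.37553447]
(219, 323, 82, 20) [-22.2 -18.3 -65. ] [ -9.7  18.3 -65. ]
(211, 267, 96, 29) [  6.5 -20.5 -65. ] [ 20.5  19.5 -65. ]
(230, 198, 57, 50) [ 29.5 -11.2 -65. ] [ 49.3  10.  -65. ]
```

Converted, 15.5 cm is 0.3875, 15.4 cm is 0.385.

Request:
{"name": "drive_tool", "arguments": {
  "jaw": [-1, -1, -1, -1, -1, -1, -1, -1, -1, -1],
  "translation": [
    [0, 0, 0.05],
    [0, 0, 0.125],
    [0, 0, 0.2],
    [0, 0, 0.275],
    [0, 0, 0.325],
    [0, 0, 0.3625],
    [0, 0, 0.38],
    [0, 0, 0.385],
    [0, 0, 0.3875],
    [0, 0, 0.3875]
  ],
  "turn": [
    [0, 0, 0],
    [0, 0, 0],
    [0, 0, 0],
    [0, 0, 0],
    [0, 0, 0],
    [0, 0, 0],
    [0, 0, 0],
    [0, 0, 0],
    [0, 0, 0],
    [0, 0, 0]
  ]
}}

```text
t: 27.48
ee_pos: [483.4, 72.4, 52.4]
ee_rot: [0.165, 3.136, 0.0]
contact_force: [0.4, 0.5, -1.0]
gripper_width: 0.476
gripper_force: 12.0
```

Converted, 0.1 cm is 0.0025.

Request:
{"name": "drive_tool", "arguments": {
  "jaw": [-1, -1, -1],
  "translation": [
    [0, 0, 0.0025],
    [0, 0, 0.0025],
    [0, 0, 0.0025]
  ],
  "turn": [
    [0, 0, 0],
    [0, 0, 0],
    [0, 0, 0]
  ]
}}

```text
t: 27.73
ee_pos: [483.1, 72.6, 51.1]
ee_rot: [0.164, 3.136, 0.0]
contact_force: [-0.6, 0.1, -1.4]
gripper_width: 0.472
gripper_force: 12.0
```

Converted, 0.23 cm is 0.0058, 0.2 cm is 0.005.

Request:
{"name": "drive_tool", "arguments": {
  "jaw": [-1, -1, -1, -1, 0.2, 0.4, 0.4, 0.4, 0.4],
  "translation": [
    [0, 0, 0.0025],
    [0, 0, 0.005],
    [0, 0, 0.0058],
    [0, 0, 0.0058],
    [0, 0, 0.0058],
    [0, 0, 0.0058],
    [0, 0, 0.0058],
    [0, 0, 0.0058],
    [0, 0, 0.0058]
  ],
  "turn": [
    [0, 0, 0],
    [0, 0, 0],
    [0, 0, 0],
    [0, 0, 0],
    [0, 0, 0],
    [0, 0, 0],
    [0, 0, 0],
    [0, 0, 0],
    [0, 0, 0]
  ]
}}

```text
t: 28.48
ee_pos: [482.8, 72.6, 48.1]
ee_rot: [-0.164, -3.137, 0.0]
contact_force: [0.8, 0.2, -0.3]
gripper_width: 0.697
gripper_force: 0.0
```

Converted, -22 cm is -0.55, -20 cm is -0.5.

Request:
{"name": "drive_tool", "arguments": {
  "jaw": [0.4, 0.4, 0.4, 0.4, 0.4, 0.4, 0.4, 0.4, 0.4, 0.4],
  "translation": [
    [0, 0, -0.05],
    [0, 0, -0.125],
    [0, 0, -0.225],
    [0, 0, -0.325],
    [0, 0, -0.425],
    [-0.05, 0.05, -0.5],
    [-0.125, 0.1, -0.55],
    [-0.2, 0.175, -0.55],
    [-0.25, 0.25, -0.55],
    [-0.25, 0.25, -0.55]
  ],
  "turn": [
    [0, 0, 0],
    [0, 0, 0],
    [0, 0, 0],
    [0, 0, 0],
    [0, 0, 0],
    [0, 0, 0],
    [0, 0, 0],
    [0, 0, 0],
    [0, 0, 0],
    [0, 0, 0]
  ]
}}

```text
t: 29.32
ee_pos: [595.4, 165.1, 266.2]
ee_rot: [-0.162, -3.135, -0.0]
contact_force: [0.6, 0.3, -0.5]
gripper_width: 0.699
gripper_force: 0.0
```

Converted, 1 cm is 0.025.

Request:
{"name": "drive_tool", "arguments": {
  "jaw": [0.4, 0.4, 0.4, 0.4],
  "translation": [
    [0, 0.025, 0],
    [0, 0.025, 0],
    [0, 0.025, 0],
    [0, 0.025, 0]
  ],
  "turn": [
    [0, 0, 0],
    [0, 0, 0],
    [0, 0, 0],
    [0, 0, 0]
  ]
}}

```text
t: 29.65
ee_pos: [593.3, 171.1, 268.8]
ee_rot: [0.165, 3.137, 0.0]
contact_force: [0.3, -0.7, 0.3]
gripper_width: 0.7
gripper_force: 0.0
```

Run:
```python
from h import *
import pickle
s=state(); print(s['ee_pos'])
c=get_image('wrist'); pickle.dump((s,c),open('w9.pkl','wb'))
save(c['img'],'w9.png',1.5)
```

```text
[593.304425   171.07513797 268.77375894]
```

View pics/w9.png

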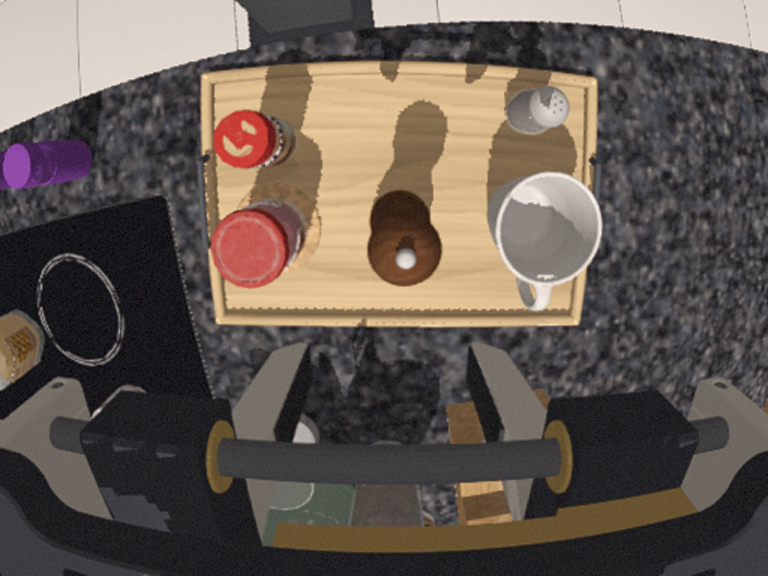

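The last view, w9 (×1.5), shows everything upright:
- Spice cap at (245,138), in front of the jam lid at (249,247).
- Mill knob at (405,258).
- Salt's top at (551,106), in front of the mug rim centre at (548,228).

I'll check the spacing numerically.

Run:
```python
from h import *
import pickle
from scipy.optimize import least_squares
s,c=pickle.load(open('w9.pkl','rb')); f=lambda u,v,z:wonz(s,c,u/1.5,v/1.5,z)[:2]
fit=lambda P:least_squares(lambda p:np.hypot(*(P-p[:2]).T)-p[2],[*P.mean(0),45]).x[:3]
mug=fit(np.array([f(*p,101) for p in [(495,231),(601,226),(549,173),(546,284),(512,193),(586,190),(584,266),(509,271)]])); print('mug',mug.round(1)); mug=mug[:2]
jam=f(249,247,110); P=dict(jam=jam,knob=f(405,258,175),salt=f(551,106,97),spice=f(245,138,114))
A=[f(u,v,18) for u,v in [(200,73),(596,77),(579,325),(217,326)]]; e=A[1]-A[0]+A[2]-A[3]; yaw=np.arctan2(-e[0],e[1]); print('yaw',yaw)
ex=np.array([np.cos(yaw),np.sin(yaw)]); ey=np.array([-ex[1],ex[0]])
for n,p in P.items(): print(n,p.round(1),'rel mug',((p-mug)@ex).round(1),((p-mug)@ey).round(1),'rel jam',((p-jam)@ex).round(1),((p-jam)@ey).round(1))
```

```text
mug [579.2 301.   45.1]
yaw -0.10715393392738541
jam [566.1  66.2] rel mug 12.1 -234.9 rel jam 0.0 0.0
knob [572.8 183.1] rel mug 6.3 -117.9 rel jam -5.8 116.9
salt [480.9 309.6] rel mug -98.6 -2.0 rel jam -110.8 232.9
spice [483.8  77.3] rel mug -70.9 -232.6 rel jam -83.0 2.2
```

```bash
python3 -c "
from h import *
print(hand_in())"
```

```text
the job is handed in; nothing more can be done
None
```

The tray is laid in the order asked and handed in at about 30 s, everything on it upright: the jam jar sits centred on the coaster to within about 3 mm, the mill at the midpoint between mug and jar, and the salt and spice jar about 31 mm and 28 mm in front of them.

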